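# Grease a grinder gear head with the bench pump

## Task

With the fingertips, push the tray that carries the grinder gear head in under the grease nozzle until it stops, and only then pump the red plunger, full strokes down with the spring bringing it back up, until the yellow-capped indicator pin has risen fully out and its green band stands clear of the housing. Finish with the plunger let all the way up and the tray still home. Do not touch the indicator pin, and leave the battery pack, the wire spool and the screwdriver where they are.

Things in the scene. Friction and masses are not known exactly. Their poses are not given: they have to be found in the camera images.
- greaser: Bolted-down grease pump. Origin on the bench; +z up, +y from tray end to plunger end. In mm in its frame: grey base x -75..75, y -210..190, 12 high; blue tower 84 (x) wide, y 30..185, top at z 110, carrying the red plunger at (0, 150) and the indicator pin at (0, 60); nozzle arm from the tower to y -52, top at z 99, nozzle pointing down.
- tray (a joint): Travel of the tray along the greaser's +y, in m: 0 = out, 0.060 = home against its stop under the nozzle; starts between 0 and 0.015. It stays where it is left; sliding it takes 3 to 5 N.
- push_face (a point): Middle of the outer (-y) face of the tray's orange upright push plate, 68 mm above the bench. Plate 80 mm wide (x), 8 mm thick, top edge 88 mm above the bench; push it towards the greaser's +y. The bench on its -y side is clear. The grey gear head stands behind it on the tray (80 x 125 mm). At home the face is at y = -125 mm of the greaser.
- plunger (a joint): How far the plunger is pressed down, in m: 0 = up, 0.025 = bottom stop. The spring takes about 2 N at the top and 8 N at the bottom, plus about 2 N while the pin is lifted, and returns the plunger by itself in about half a second.
- knob_top (a point): Centre of the flat top of the plunger's red round knob, 52 mm diameter, 16 mm thick; 168 mm above the bench when up, 143 mm when fully pressed. It moves with the plunger.
- pin (a joint): How far the pin stands out, in m: starts between 0 and 0.014, fully out at 0.044. A full stroke lifts it about 9 mm (the first 5 to 15), a short stroke less or nothing; between strokes the plunger must come all the way up. It stays up by friction. Three to five full strokes do; more do no harm.
- pin_top (a point): Centre of the top of the pin's yellow cap (19 mm diameter, 8 mm thick, on a white 11 mm shaft); 125 mm above the bench at joint value 0, 169 mm when fully out. The shaft's green band, 10 mm high, is wholly above the black bezel from joint value 0.037 on; 7 mm of white shows below it when fully out.
- battery: Loose tool battery pack, black foot 75 x 62 x 35 mm with a teal post, 81 mm high in all; origin at the centre of its underside. Not to be moved.
- spool: Loose solder-wire spool standing on end, 52 mm diameter, 45 mm high; origin at the centre of its underside. Not to be moved.
- driver: Loose screwdriver with orange handle lying on the bench, its length along its x axis; origin on the bench under it. Not to be moved.

How it is judged:
By the outcome, as a careful person would: the job done as asked, in the order asked, and still so for the second after the job is handed in, with the robot touching nothing.
It also fails if it takes over 51 s, if anything falls off the work surface, if the arm or the gripper's body presses on something with over 40 N, if the wrist force passes 120 N, or if a joint passes its speed limit or range.

## Robot

A 6-joint arm with a two-finger parallel gripper is mounted at the origin on the work surface. World frame = base frame: x ahead of the robot, y to its left, z up, the work surface at z = 0. Lengths are in m, angles in rad, forces in N, time in s.
With the tool pointing down it reaches from about 0.225 to 0.875 m from the base axis. Payload 3.4 kg.
Tool frame: the origin (TCP) lies at the very end of the fingers, on their centre line; the grasp point (between the pads) lies 19 mm behind it; z points along the fingers, y is the line along which they close (so a half turn about z gives the same grasp; the last joint's range is limited). The gripper opens to 85 mm and grips with 20 to 120 N. Pads are 22 mm wide; open, the fingers measure 114 mm over their backs; the gripper's body (76 mm by 85 mm) begins 54 mm behind the grasp point. The pads swing forward as they close: fully open they stand 13 mm farther back than shut.
Start: joints at [-1.231, 0.276, 1.505, -0, 1.361, -0.121], TCP at [0.256, -0.515, 0.231] pointing down, gripper open.
Joint ranges: [-2.89, 2.89], [-0.75, 2.08], [0.22, 2.7], [-1.18, 4.32], [0.11, 2.71], [-2.7, 2.7]. Speed limits (rad/s): [2.57, 2.57, 3.14, 3.14, 3.14, 3.14].

## Interface

Orientations are given as a unit quaternion [w, x, y, z].
In Python, from rig import readout, vision, manip gives the robot as it stands.
- The arm moves only by the shell command python3 -m handwheel 'ROWS' [FORCE]. ROWS is JSON, a list of rows, each a list of 3 entries, a list of its own where there are three numbers: the shift along the tool's x, y, z in mm, then the turn, a rotation vector about the tool's x, y, z in units of 6 degrees (1.0 is 6 degrees), then the closure, from -1 (fully open) to 1 (shut), so that 0 is half open. A call has 1 to 20 rows; each row shifts and turns the commanded pose from where the row before left it, along the tool's axes as they then stand; what a row does not reach is not made up. A row lasts 1/8 s, in which the tool goes at most 62.5 mm and 10.7 degrees, less where a joint would pass 70% of its speed; a pose out of reach is approached as far as the arm can. A call is refused whole if a number of a shift passes 62.5 or a number of a turn 1, either way. A call with a gripper value outside its range is refused whole. The fingers move at their own pace and stop on an object; FORCE is the grip in N (left out, the last holds). Time passes only in rows, so rows that do not move let the fingers close. It gives the time, the measured TCP pose, the force, the opening and the grip force at its end, in the units of the state.
- readout.get_state(): the state, without advancing time (a new reading comes with each control period).
- vision.get_image(name): name is "scene" or "top" or "wrist"; returns the picture (400x640x3 uint8, blue, green, red); there is no depth.
- vision.camera_params(name): a dict with "intrinsics" (3x3 intrinsics, pixels), "dist" ([k1, k2, p1, p2, k3] as OpenCV has them; the pictures are not rectified), "rvec" (rotation vector, rad) and "tvec" (3), from world to camera coordinates, as OpenCV has them; the wrist camera has in their place "hand_eye" (4x4, takes a point from camera to tool coordinates, whose origin is the TCP and whose axes are the flange's). Camera axes: x right, y down, z forward; pixel columns grow to the right and rows downward; lengths in m; the calibration is good to about 2 mm. A picture is of the moment at which its call begins: read the wrist's pose just before it. camera_params takes no time and is no camera call.
- manip.sign_off(): hands the job in; it is judged then, once.
The state is a dict: "clock": time; "qpos": joint angles; "qd": joint speeds; "effort": joint torques, N m; "position": TCP position; "ee_rot": TCP orientation; "contact_force": force on the tool from outside, world axes, zero at the start; "moment": the same for the moment, N m; "width": finger opening in m; "gripper_force": force on a finger pad.
Only numpy, scipy, OpenCV 4.12 (cv2) and the standard library are available. Lean on these libraries where they do the work, as an engineer would, in place of code of your own. Each camera call takes 0.05 s, during which the arm holds its last target. There are 200 camera calls.

## Working session

There is one attempt and no reset: what is moved stays moved. The work goes in short steps, Python scripts to look and compute and a shell command to move; the robot and the scene stay as the last step left them, time stands still between calls to the robot, and variables do not carry over. Pictures are saved under pics/ and viewed, at most 10 in all, crops included, and the job is handed in when it is done.

```bash
mkdir -p pics; ls
python3 - <<'E'
from rig import readout, vision
import cv2
print(readout.get_state())
for n in("scene","top"):
    cv2.imwrite(f"pics/{n}1.png",vision.get_image(n))
    print(n,vision.camera_params(n))
print(vision.camera_params("wrist"))
E
```

```text
pics
{'clock': 0.0, 'qpos': array([-1.23099385e+00,  2.76574757e-01,  1.50614022e+00,  3.68410346e-05,
        1.36069970e+00, -1.20994463e-01]), 'qd': array([-0.00053278,  0.00106511,  0.00062621, -0.00042468, -0.00046563,
       -0.00128515]), 'effort': array([-3.26013491e-03, -4.16786528e+01, -2.45807058e+01, -6.71172111e-04,
        1.11145808e-02,  1.26332251e-07]), 'position': array([ 0.25551177, -0.51451593,  0.23044843]), 'ee_rot': array([-9.07531100e-04,  9.73575953e-01,  2.28361630e-01, -8.15652841e-05]), 'contact_force': array([ 0.12219487, -1.73214461, -0.13416922]), 'moment': array([0.00972127, 0.00712108, 0.00612637]), 'gripper_force': 0.0, 'width': 0.08514707250956706}
scene {'intrinsics': array([[499.51345914,   0.        , 317.13327823],
       [  0.        , 499.51345914, 201.86470196],
       [  0.        ,   0.        ,   1.        ]]), 'dist': array([-0.12453904,  0.        ,  0.        ,  0.        ,  0.        ]), 'rvec': array([ 2.29455537,  1.31905446, -0.34793619]), 'tvec': array([-0.27376886, -0.33310008,  1.30869521])}
top {'intrinsics': array([[435.325935
[... 233 characters left out ...]
[ 2.11908858, -2.16347695,  0.18162873]), 'tvec': array([0.01961573, 0.5511039 , 0.92735857])}
{'intrinsics': array([[316.47066525,   0.        , 315.96186822],
       [  0.        , 316.47066525, 201.31046094],
       [  0.        ,   0.        ,   1.        ]]), 'dist': array([-0.05713188,  0.        ,  0.        ,  0.        ,  0.        ]), 'hand_eye': array([[ 1.56979082e-04, -9.65234416e-01, -2.61385725e-01,
         6.60151358e-02],
       [ 9.99999540e-01, -9.59291559e-05,  9.54807817e-04,
        -7.12014696e-05],
       [-9.46687878e-04, -2.61385754e-01,  9.65233957e-01,
        -1.42599736e-01],
       [ 0.00000000e+00,  0.00000000e+00,  0.00000000e+00,
         1.00000000e+00]])}
```

View pics/scene1.png

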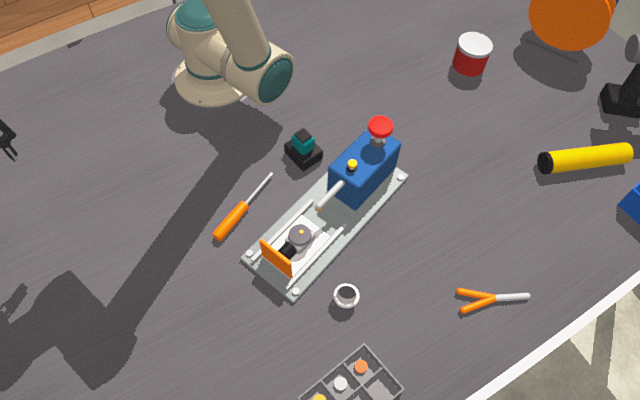

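View pics/top1.png

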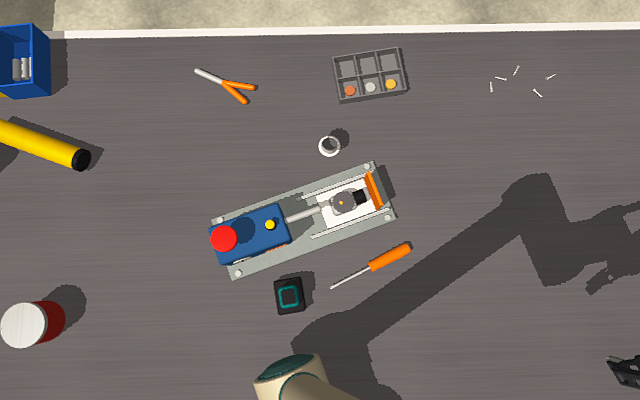

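The scene view shows the orange plate at (277,257), the pin cap at (352,164) and the knob at (380,125). In the top view they are at (373,190), (270,225) and (223,238). The spool is at (329,146), the battery at (290,295) and the driver at (375,265).

```bash
cat > h.py <<'E'
import cv2, numpy as np
from rig import vision
def ray(n,px):
    p=vision.camera_params(n)
    u=cv2.undistortPoints(np.array([[px]],float),p["intrinsics"],p["dist"])[0,0]
    R=cv2.Rodrigues(p["rvec"])[0]
    return -R.T@p["tvec"], R.T@np.array([u[0],u[1],1])
def at(n,px,z):
    o,d=ray(n,px); return o+d*(z-o[2])/d[2]
def tri(a,b):
    (o,d),(p,e)=ray("scene",a),ray("top",b)
    s=np.linalg.lstsq(np.c_[d,-e],p-o,rcond=None)[0]
    A,B=o+d*s[0],p+e*s[1]; return (A+B)/2,np.linalg.norm(A-B)
def blob(img,lo,hi,roi):
    x0,y0,x1,y1=roi
    m=cv2.inRange(cv2.cvtColor(img[y0:y1,x0:x1],cv2.COLOR_BGR2HSV),lo,hi)
    n,l,s,c=cv2.connectedComponentsWithStats(m); i=1+np.argmax(s[1:,4])
    pts=np.argwhere(l==i)[:,::-1]+[x0,y0]
    return c[i]+[x0,y0],s[i,4],pts
E
python3 - <<'E'
from h import *
S,T=cv2.imread("pics/scene1.png"),cv2.imread("pics/top1.png")
red=((0,180,120),(6,255,255));yel=((22,150,120),(35,255,255));org=((8,180,110),(20,255,255))
kt=blob(T,*red,(200,215,250,260)); ks=blob(S,*red,(360,105,400,150))
print("knob",kt[:2],ks[:2],at("top",kt[0],.168),at("scene",ks[0],.165),tri(ks[0],kt[0]))
pt=blob(T,*yel,(255,210,285,240)); ps=blob(S,*yel,(340,150,365,178))
print("pin",pt[:2],ps[:2],tri(ps[0],pt[0]))
ot=blob(T,*org,(355,165,395,220)); os=blob(S,*org,(255,235,295,280))
print("plate",ot[:2],cv2.boxPoints(cv2.minAreaRect(ot[2].astype(np.float32))).round(1).tolist(),os[:2],cv2.boxPoints(cv2.minAreaRect(os[2].astype(np.float32))).round(1).tolist())
big=cv2.resize(T[150:320,195:425],None,fx=3.4,fy=3.4,interpolation=cv2.INTER_CUBIC)
cv2.imwrite("pics/top_z.png",big)
E
```

```text
knob (array([223.56635514, 238.31775701]), np.int32(535)) (array([379.49722222, 125.975     ]), np.int32(360)) [0.46332263 0.19162197 0.168     ] [0.46315357 0.1909569  0.165     ] (array([0.46327439, 0.19167681, 0.16487106]), np.float64(0.0013030354529707843))
pin (array([269.65625 , 224.046875]), np.int32(64)) (array([351.70588235, 163.2745098 ]), np.int32(51)) (array([0.4933274 , 0.10728059, 0.12881613]), np.float64(8.826914661977614e-05))
plate (array([372.85234899, 190.33221477]), np.int32(298)) [[361.5, 173.6999969482422], [369.20001220703125, 170.5], [383.79998779296875, 206.1999969482422], [376.1000061035156, 209.39999389648438]] (array([275.89702517, 258.45080092]), np.int32(437)) [[253.6999969482422, 247.6999969482422], [262.20001220703125, 237.3000030517578], [298.3999938964844, 267.0], [289.8999938964844, 277.3999938964844]]
```

View pics/top_z.png

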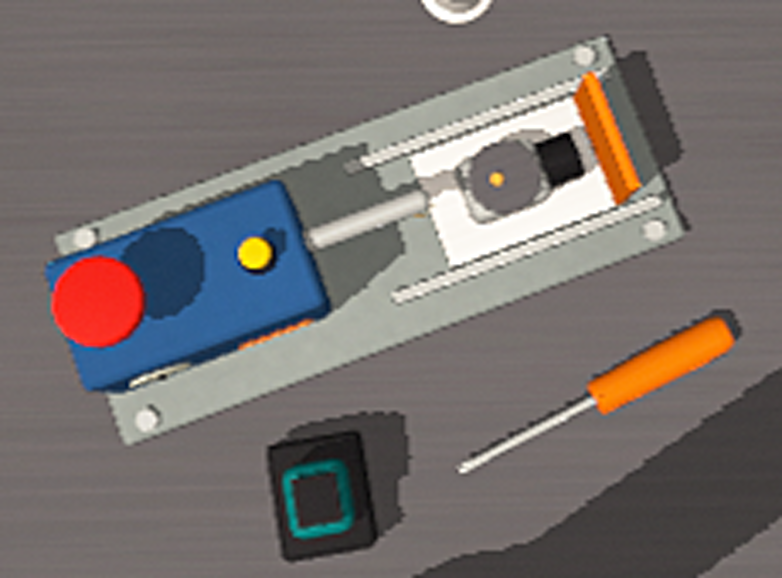

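The zoomed crop shows the base corners at (373.5,161.2), (397.4,218.2), (212,219) and (231.8,280). The plate is seen edge-on with its outer side facing right.

Run:
```python
from h import *
from scipy.spatial.transform import Rotation as Ro
w=np.array([at("top",p,.012)[:2] for p in [(373.5,161.2),(397.4,218.2),(212,219),(231.8,280)]]+[at("top",(223.57,238.32),.168)[:2],at("top",(269.66,224.05),.129)[:2]])
g=np.array([[75,-210],[-75,-210],[75,190],[-75,190],[0,150],[0,60]])/1e3
W=np.array([1,1,1,1,3,3.]);
gm,wm=(W@g)/W.sum(),(W@w)/W.sum()
a,b=g-gm,w-wm
th=np.arctan2((W*(a[:,0]*b[:,1]-a[:,1]*b[:,0])).sum(),(W*(a*b).sum(1)).sum())
c,s=np.cos(th),np.sin(th);R=np.array([[c,-s],[s,c]]);t=wm-R@gm
print("yaw",th,np.degrees(th),"t",t,"res mm",((g@R.T+t-w)*1e3).round(1).tolist())
print("+y",R[:,1],"knob",R@[0,.15]+t,"pin",R@[0,.06]+t,"home face",R@[0,-.125]+t)
for p in [(369.2,170.5),(383.8,206.2),(361.5,173.7),(376.1,209.4)]: print("plate g",(R.T@(at("top",p,.088)[:2]-t)*1e3).round(1))
import json;json.dump([th,*t],open("pose.json","w"))
for n,p,z in [("spool",(329,146),.045),("batt",(290,295),.06),("drv",(375,265),.01)]: print(n,at("top",p,z),(R.T@(at("top",p,z)[:2]-t)*1e3).round(0))
from rig import readout
q=readout.get_state()["ee_rot"];M=Ro.from_quat(q[[1,2,3,0]]).as_matrix();print(M.round(3))
```

```text
yaw 0.3336763951700402 19.118249166382753 t [0.51293335 0.04963885] res mm [[3.1, 0.3], [-3.0, 0.5], [0.9, 2.6], [-2.4, 0.2], [0.5, -0.2], [-0.0, -1.0]]
+y [-0.32751886  0.94484464] knob [0.46380552 0.19136555] pin [0.49328222 0.10632953] home face [ 0.55387321 -0.06846673]
plate g [  41.2 -176.3]
plate g [ -42.2 -177. ]
plate g [  40.3 -158.1]
plate g [ -42.9 -159.1]
spool [ 0.67857391 -0.01981922  0.045     ] [ 134. -120.]
batt [0.34892095 0.07178254 0.06      ] [-148.   75.]
drv [ 0.40868083 -0.1181381   0.01      ] [-153. -124.]
[[ 0.896  0.445 -0.001]
 [ 0.445 -0.896  0.002]
 [ 0.    -0.002 -1.   ]]
```

Greaser pose fits: yaw is 19.1°, and the tray is at about 8 mm. Next I move to a spot in front of the push plate with the fingers shut.

```bash
cat > w.py <<'E'
import json,numpy as np
from rig import readout
from scipy.spatial.transform import Rotation as Ro
th,x,y=json.load(open("pose.json"));c,s=np.cos(th),np.sin(th);R=np.array([[c,-s,0],[s,c,0],[0,0,1]])
st=readout.get_state();q=st["ee_rot"];M=R.T@Ro.from_quat(q[[1,2,3,0]]).as_matrix()
p=R.T@(st["position"]-[x,y,0])
print("t",round(st["clock"],2),"g mm",(p*1e3).round(1),"F_g",(R.T@st["contact_force"]).round(1),"w",round(st["width"],4))
print("tool in g",M.round(3).tolist())
E
python3 -m handwheel '[[[20,-8,0],[0,0,0],1],[[46,-17,0],[0,0,0],1],[[46,-17,0],[0,0,0],1],[[46,-17,0],[0,0,0],1],[[46,-17,0],[0,0,0],1],[[46,-17,0],[0,0,0],1],[[46,-17,0],[0,0,0],1],[[46,-17,0],[0,0,0],1],[[46,-17,0],[0,0,0],1],[[46,-17,0],[0,0,0],1],[[19,-9,0],[0,0,0],1],[[0,0,0],[0,0,0.6],1],[[0,0,0],[0,0,0.6],1],[[0,0,0],[0,0,0],1]]' 60; python3 w.py
```

```text
clock: 1.85
position: [0.5852, -0.1609, 0.2312]
ee_rot: [-0.0, 0.986, 0.167, -0.0]
contact_force: [-0.1, -0.5, 0.0]
width: 0.0002
gripper_force: 0.0
t 1.85 g mm [  -0.7 -222.6  231.2] F_g [-0.2 -0.4  0. ] w 0.0002
tool in g [[1.0, 0.002, -0.001], [0.002, -1.0, 0.0], [-0.001, -0.0, -1.0]]
```

```bash
python3 -m handwheel '[[[0,0,40],[0,0,0],1],[[0,0,45],[0,0,0],1],[[0,0,45],[0,0,0],1],[[0,0,28],[0,0,0],1],[[0,0,12],[0,0,0],1],[[0,-8,0],[0,0,0],1],[[0,-8,0],[0,0,0],1],[[0,-4,0],[0,0,0],1],[[0,-4,0],[0,0,0],1],[[0,0,0],[0,0,0],1]]'; python3 w.py
python3 - <<'E'
from h import *
I=vision.get_image("scene");cv2.imwrite("pics/s2.png",cv2.resize(I[100:320,210:430],None,fx=2.7,fy=2.7,interpolation=cv2.INTER_CUBIC))
E
```

```text
clock: 3.1
position: [0.578, -0.1384, 0.0618]
ee_rot: [0.0, 0.986, 0.167, 0.0]
contact_force: [0.1, -0.0, 0.4]
width: -0.0007
gripper_force: 0.0
t 3.1 g mm [-1.00e-01 -1.99e+02  6.18e+01] F_g [ 0.1 -0.1  0.4] w -0.0007
tool in g [[1.0, 0.002, 0.0], [0.002, -1.0, -0.001], [0.0, 0.001, -1.0]]
```

View pics/s2.png

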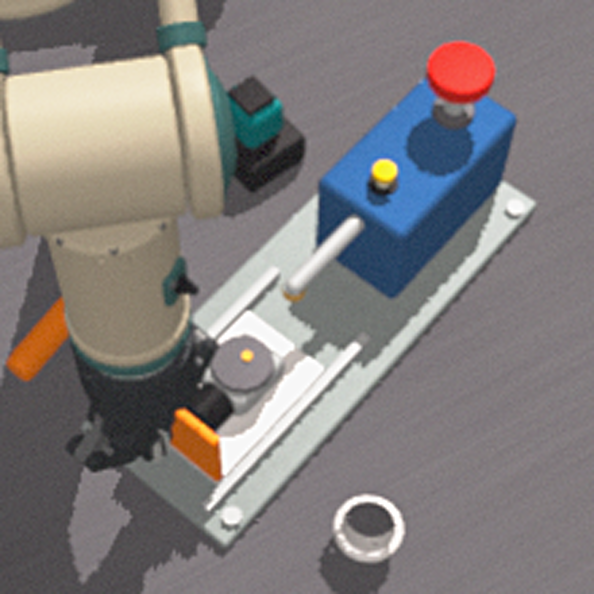

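The picture shows the fingers behind the plate, with everything else clear. Now I push.

```bash
python3 -m handwheel '[[[0,-4,0],[0,0,0],1],[[0,-4,0],[0,0,0],1],[[0,-4,0],[0,0,0],1],[[0,-5,0],[0,0,0],1],[[0,-5,0],[0,0,0],1],[[0,-5,0],[0,0,0],1],[[0,-5,0],[0,0,0],1],[[0,-5,0],[0,0,0],1],[[0,-4,0],[0,0,0],1]]'; python3 w.py
python3 -m handwheel '[[[0,-4,0],[0,0,0],1],[[0,-4,0],[0,0,0],1],[[0,-3,0],[0,0,0],1]]'; python3 w.py
```

```text
clock: 4.28
position: [0.5642, -0.0996, 0.0612]
ee_rot: [-0.0, 0.986, 0.167, -0.0]
contact_force: [0.4, -3.4, -1.6]
width: 0.0001
gripper_force: 1.7
t 4.28 g mm [  -0.4 -157.8   61.2] F_g [-0.7 -3.3 -1.6] w 0.0001
tool in g [[1.0, 0.002, -0.0], [0.002, -1.0, 0.0], [-0.0, -0.0, -1.0]]
clock: 4.65
position: [0.5606, -0.0893, 0.0613]
ee_rot: [-0.0, 0.986, 0.167, -0.0]
contact_force: [-0.2, -3.1, -0.9]
width: 0.0001
gripper_force: 1.7
t 4.65 g mm [  -0.5 -146.9   61.3] F_g [-1.2 -2.9 -0.9] w 0.0001
tool in g [[1.0, 0.002, -0.0], [0.002, -1.0, 0.0], [-0.0, -0.0, -1.0]]
```

Still sliding at about 3 N. I continue to the stop in small steps.

```bash
python3 -m handwheel '[[[0,-3,0],[0,0,0],1],[[0,-2,0],[0,0,0],1],[[0,-2,0],[0,0,0],1]]'|grep -E "force"; python3 w.py|head -1
python3 -m handwheel '[[[0,-2,0],[0,0,0],1],[[0,0,0],[0,0,0],1]]'|grep -E "force"; python3 w.py|head -1
```

```text
contact_force: [-0.6, -3.6, -2.3]
gripper_force: 1.6
t 5.03 g mm [  -0.5 -140.1   61.2] F_g [-1.7 -3.2 -2.3] w -0.0001
contact_force: [-0.5, -2.1, -1.0]
gripper_force: 0.9
t 5.28 g mm [  -0.3 -137.8   61.3] F_g [-1.2 -1.8 -1. ] w -0.0005
```

```bash
python3 -m handwheel '[[[0,-2,0],[0,0,0],1],[[0,-1,0],[0,0,0],1]]'|grep -E "contact"; python3 w.py|head -1
python3 -m handwheel '[[[0,-1,0],[0,0,0],1],[[0,-1,0],[0,0,0],1]]'|grep -E "contact"; python3 w.py|head -1
```

```text
contact_force: [0.3, -10.1, -3.8]
t 5.53 g mm [  -0.2 -137.3   61.5] F_g [-3.1 -9.7 -3.8] w -0.0003
contact_force: [0.6, -14.7, -4.3]
t 5.78 g mm [  -0.2 -137.3   61.5] F_g [ -4.2 -14.1  -4.3] w 0.0003
```

```bash
python3 -m handwheel '[[[0,-1,0],[0,0,0],1],[[0,0,0],[0,0,0],1]]'|grep -E "contact"; python3 w.py|head -1
```

```text
contact_force: [1.1, -15.4, -5.5]
t 6.03 g mm [  -0.2 -137.3   61.6] F_g [ -4.  -14.9  -5.5] w -0.0003
```

Home: force rose to 15 N with no motion. I back off, lift and go above the knob.

```bash
python3 -m handwheel '[[[0,8,0],[0,0,0],1],[[0,16,0],[0,0,0],1],[[0,8,-20],[0,0,0],1],[[0,0,-45],[0,0,0],1],[[0,0,-50],[0,0,0],1],[[0,0,-50],[0,0,0],1],[[0,0,-25],[0,0,0],1],[[0,-25,0],[0,0,0],1],[[0,-45,0],[0,0,0],1],[[0,-50,0],[0,0,0],1],[[0,-50,0],[0,0,0],1],[[0,-50,0],[0,0,0],1],[[0,-50,0],[0,0,0],1],[[0,-30,0],[0,0,0],1],[[0,-12,0],[0,0,0],1],[[0,0,0],[0,0,0],1]]'|grep contact; python3 w.py
python3 - <<'E'
from h import *
I=vision.get_image("scene");cv2.imwrite("pics/s3.png",cv2.resize(I[80:300,220:440],None,fx=2.7,fy=2.7,interpolation=cv2.INTER_CUBIC))
E
```

```text
contact_force: [-0.1, 0.8, 0.0]
t 8.03 g mm [ -1.5 148.5 250.4] F_g [0.2 0.7 0. ] w -0.0003
tool in g [[1.0, 0.003, -0.002], [0.003, -1.0, -0.0], [-0.002, 0.0, -1.0]]
```

View pics/s3.png

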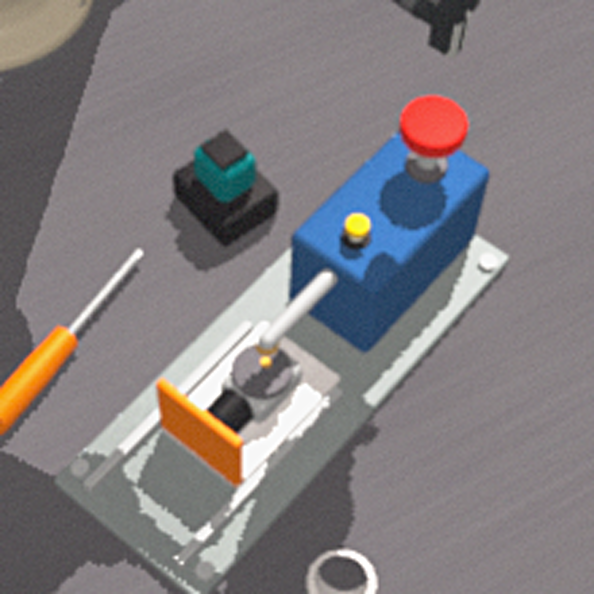

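The tray is home under the nozzle and the shut fingers are above the knob. First stroke.

```bash
python3 -m handwheel '[[[0,0,30],[0,0,0],1],[[0,0,35],[0,0,0],1],[[0,0,13],[0,0,0],1],[[0,0,8],[0,0,0],1],[[0,0,8],[0,0,0],1],[[0,0,8],[0,0,0],1],[[0,0,8],[0,0,0],1],[[0,0,4],[0,0,0],1],[[0,0,0],[0,0,0],1]]'|grep contact; python3 w.py|head -1;  python3 -m handwheel '[[[0,0,3],[0,0,0],1],[[0,0,0],[0,0,0],1]]'|grep contact; python3 w.py|head -1
```

```text
contact_force: [-11.4, -4.8, 30.5]
t 9.2 g mm [ -1.1 146.8 142.8] F_g [-12.3  -0.8  30.5] w -0.0001
contact_force: [-14.9, -6.8, 48.9]
t 9.45 g mm [ -1.  146.8 142.6] F_g [-16.3  -1.5  48.9] w 0.0002
```

Bottom stop reached (142.7 mm). I release fully and repeat three more strokes, a little softer.

```bash
python3 -m handwheel '[[[0,0,-22],[0,0,0],1],[[0,0,-22],[0,0,0],1],[[0,0,0],[0,0,0],1],[[0,0,0],[0,0,0],1],[[0,0,0],[0,0,0],1],[[0,0,0],[0,0,0],1],[[0,0,0],[0,0,0],1],[[0,0,8],[0,0,0],1],[[0,0,9],[0,0,0],1],[[0,0,9],[0,0,0],1],[[0,0,9],[0,0,0],1],[[0,0,6],[0,0,0],1],[[0,0,0],[0,0,0],1],[[0,0,0],[0,0,0],1]]'|grep contact; python3 w.py|head -1
python3 -m handwheel '[[[0,0,-20],[0,0,0],1],[[0,0,-21],[0,0,0],1],[[0,0,0],[0,0,0],1],[[0,0,0],[0,0,0],1],[[0,0,0],[0,0,0],1],[[0,0,0],[0,0,0],1],[[0,0,0],[0,0,0],1],[[0,0,8],[0,0,0],1],[[0,0,9],[0,0,0],1],[[0,0,9],[0,0,0],1],[[0,0,9],[0,0,0],1],[[0,0,6],[0,0,0],1],[[0,0,0],[0,0,0],1],[[0,0,0],[0,0,0],1]]'|grep contact; python3 w.py|head -1
python3 -m handwheel '[[[0,0,-20],[0,0,0],1],[[0,0,-21],[0,0,0],1],[[0,0,0],[0,0,0],1],[[0,0,0],[0,0,0],1],[[0,0,0],[0,0,0],1],[[0,0,0],[0,0,0],1],[[0,0,0],[0,0,0],1],[[0,0,8],[0,0,0],1],[[0,0,9],[0,0,0],1],[[0,0,9],[0,0,0],1],[[0,0,9],[0,0,0],1],[[0,0,6],[0,0,0],1],[[0,0,0],[0,0,0],1],[[0,0,0],[0,0,0],1]]'|grep contact; python3 w.py|head -1
python3 -m handwheel '[[[0,0,-20],[0,0,0],1],[[0,0,-25],[0,0,0],1],[[0,0,0],[0,0,0],1],[[0,0,0],[0,0,0],1],[[0,0,0],[0,0,0],1]]'|grep contact; python3 w.py|head -1
python3 - <<'E'
from h import *
I=vision.get_image("scene");cv2.imwrite("pics/s4.png",cv2.resize(I[90:230,300:420],None,fx=4.2,fy=4.2,interpolation=cv2.INTER_CUBIC))
E
```

```text
contact_force: [-8.9, -3.4, 37.1]
t 11.2 g mm [ -0.2 147.7 142.7] F_g [-9.5 -0.3 37.1] w 0.0003
contact_force: [-8.7, -2.8, 37.2]
t 12.95 g mm [ -0.2 147.7 142.7] F_g [-9.2  0.3 37.2] w 0.0002
contact_force: [-10.0, -3.2, 37.0]
t 14.7 g mm [ -0.2 147.7 142.7] F_g [-10.5   0.3  37. ] w -0.0002
contact_force: [0.4, -0.3, 0.3]
t 15.32 g mm [ -1.7 147.8 180.8] F_g [ 0.3 -0.4  0.3] w 0.0
```

View pics/s4.png

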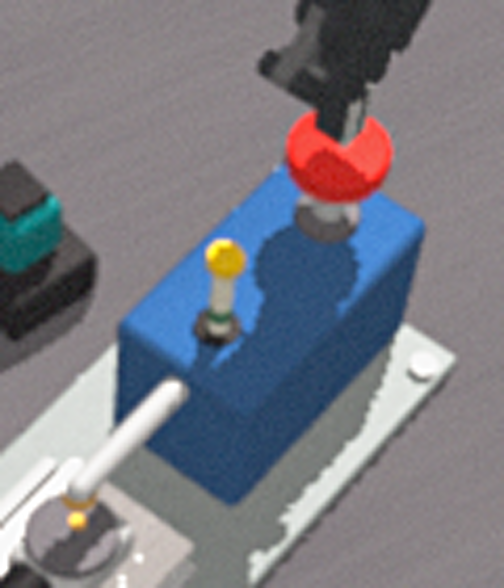

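The pin is mostly out, with green only just showing at the bezel (crop 218,320). I add two more strokes, then retreat.

```bash
python3 -m handwheel '[[[0,0,6],[0,0,0],1],[[0,0,6],[0,0,0],1],[[0,0,9],[0,0,0],1],[[0,0,9],[0,0,0],1],[[0,0,9],[0,0,0],1],[[0,0,6],[0,0,0],1],[[0,0,0],[0,0,0],1],[[0,0,0],[0,0,0],1]]'|grep contact; python3 w.py|head -1
python3 -m handwheel '[[[0,0,-20],[0,0,0],1],[[0,0,-21],[0,0,0],1],[[0,0,0],[0,0,0],1],[[0,0,0],[0,0,0],1],[[0,0,0],[0,0,0],1],[[0,0,0],[0,0,0],1],[[0,0,0],[0,0,0],1],[[0,0,8],[0,0,0],1],[[0,0,9],[0,0,0],1],[[0,0,9],[0,0,0],1],[[0,0,9],[0,0,0],1],[[0,0,6],[0,0,0],1],[[0,0,0],[0,0,0],1],[[0,0,0],[0,0,0],1]]'|grep contact; python3 w.py|head -1
python3 -m handwheel '[[[0,0,-20],[0,0,0],1],[[0,0,-30],[0,0,0],1],[[0,0,-40],[0,0,0],1],[[0,0,-40],[0,0,0],1],[[0,0,0],[0,0,0],1],[[0,0,0],[0,0,0],1],[[0,0,0],[0,0,0],1],[[0,0,0],[0,0,0],1]]'|grep contact; python3 w.py|head -1
python3 - <<'E'
from h import *
I=vision.get_image("scene");cv2.imwrite("pics/s5.png",cv2.resize(I[90:290,240:440],None,fx=3,fy=3,interpolation=cv2.INTER_CUBIC))
red=((0,180,120),(6,255,255));yel=((22,150,120),(35,255,255));org=((8,180,110),(20,255,255))
T=vision.get_image("top")
ks=blob(I,*red,(360,105,400,150));ps=blob(I,*yel,(335,135,365,178));pt=blob(T,*yel,(250,205,285,240))
print("knob scene",ks[:2]);print("pin",tri(ps[0],pt[0]))
import json;th,x,y=json.load(open("pose.json"));R=np.array([[np.cos(th),-np.sin(th)],[np.sin(th),np.cos(th)]])
ot=blob(T,*org,(330,165,395,220));b=cv2.boxPoints(cv2.minAreaRect(ot[2].astype(np.float32)))
for p in b: print("plate g",(R.T@(at("top",p,.088)[:2]-[x,y])*1e3).round(1))
E
```

```text
contact_force: [-11.2, -2.9, 38.7]
t 16.38 g mm [ -0.6 147.7 142.7] F_g [-11.5   0.9  38.7] w 0.0001
contact_force: [-9.2, -2.2, 37.2]
t 18.12 g mm [ -0.2 147.7 142.7] F_g [-9.4  0.9 37.2] w -0.0
contact_force: [-0.5, 0.8, -0.3]
t 19.12 g mm [ -1.3 147.8 266. ] F_g [-0.2  0.9 -0.3] w 0.0001
knob scene (array([378.92333333, 125.9       ]), np.int32(300))
pin (array([0.49314505, 0.10764136, 0.16890138]), np.float64(6.297931639413055e-05))
plate g [  40.2 -108. ]
plate g [  40.6 -123.2]
plate g [ -42.3 -123.3]
plate g [ -42.5 -108.4]
```

View pics/s5.png

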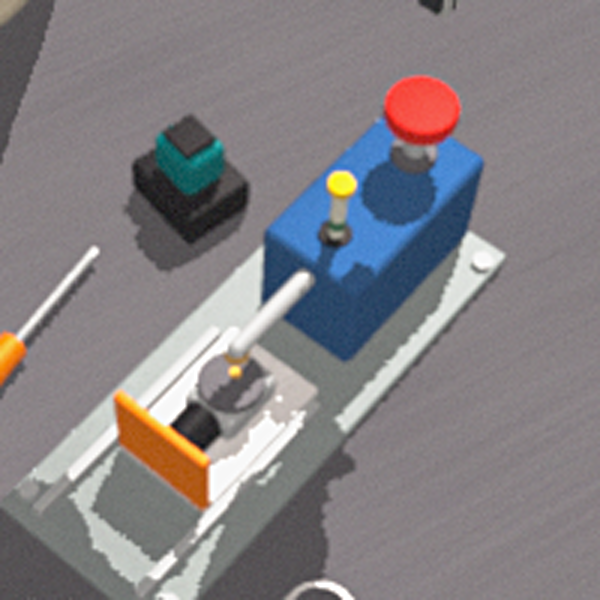

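The plate face is at about y=-123, which is home, and the knob is up. The pin cap measures 0.169 m high, but the green band near the bezel (crop 338,228) is hard to judge. Extra strokes do no harm, so I do two more and compare.

```bash
python3 -m handwheel '[[[0,0,40],[0,0,0],1],[[0,0,35],[0,0,0],1],[[0,0,13],[0,0,0],1],[[0,0,8],[0,0,0],1],[[0,0,9],[0,0,0],1],[[0,0,9],[0,0,0],1],[[0,0,9],[0,0,0],1],[[0,0,7],[0,0,0],1],[[0,0,0],[0,0,0],1],[[0,0,0],[0,0,0],1]]'|grep contact; python3 w.py|head -1
python3 -m handwheel '[[[0,0,-20],[0,0,0],1],[[0,0,-21],[0,0,0],1],[[0,0,0],[0,0,0],1],[[0,0,0],[0,0,0],1],[[0,0,0],[0,0,0],1],[[0,0,0],[0,0,0],1],[[0,0,0],[0,0,0],1],[[0,0,8],[0,0,0],1],[[0,0,9],[0,0,0],1],[[0,0,9],[0,0,0],1],[[0,0,9],[0,0,0],1],[[0,0,6],[0,0,0],1],[[0,0,0],[0,0,0],1],[[0,0,0],[0,0,0],1]]'|grep contact; python3 w.py|head -1
python3 -m handwheel '[[[0,0,-20],[0,0,0],1],[[0,0,-30],[0,0,0],1],[[0,0,-40],[0,0,0],1],[[0,0,-40],[0,0,0],1],[[0,0,0],[0,0,0],1],[[0,0,0],[0,0,0],1],[[0,0,0],[0,0,0],1],[[0,0,0],[0,0,0],1]]'|grep contact; python3 w.py|head -1
python3 - <<'E'
from h import *
I=vision.get_image("scene");T=vision.get_image("top");yel=((22,150,120),(35,255,255))
cv2.imwrite("pics/s6.png",cv2.resize(I[135:185,330:380],None,fx=11,fy=11,interpolation=cv2.INTER_CUBIC))
ps=blob(I,*yel,(335,135,365,178));pt=blob(T,*yel,(250,205,285,240));print("pin",tri(ps[0],pt[0]))
red=((0,180,120),(6,255,255));org=((8,180,110),(20,255,255))
print(blob(I,*red,(360,105,400,150))[:2],blob(T,*org,(330,165,395,220))[0])
E
```

```text
contact_force: [-8.5, -2.0, 32.2]
t 20.48 g mm [  0.3 147.6 142.8] F_g [-8.7  0.9 32.2] w -0.0002
contact_force: [-9.4, -3.1, 37.8]
t 22.23 g mm [ -0.2 147.7 142.7] F_g [-9.9  0.1 37.8] w 0.0
contact_force: [0.2, 0.6, -0.4]
t 23.23 g mm [ -1.3 147.8 266. ] F_g [ 0.4  0.5 -0.4] w -0.0005
pin (array([0.49314505, 0.10764136, 0.16890138]), np.float64(6.297931639413055e-05))
(array([379.15873016, 125.79047619]), np.int32(315)) [350.31983806 198.47368421]
```

View pics/s6.png

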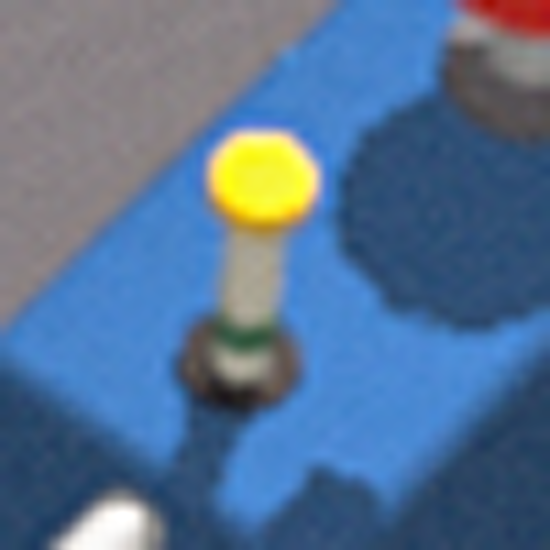

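The pin height did not change over the two extra strokes. The green band at (245,335) has white shaft below it, so the pin is fully out. The plunger is up and the tray is home.

```bash
python3 -c "
from rig import manip;print(manip.sign_off())"
```

```text
the job is handed in; nothing more can be done
None
```

The tray is home under the nozzle, the pin is fully out with its green band clear, the plunger is all the way up, and the job was handed in at about 23 s of the 51 s allowed.

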